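# Seat the horn stake in the swivel stake holder

## Task

Take the horn stake out of the wooden rack and fit its square tang down into the square socket of the blue stake holder until the collar sits flush on the steel turret. Whoever used the holder last left the turret turned some odd way; once the stake is home, turn it, turret and all, so that the horn points straight over the yellow mark on the holder, and let go. Leave the other stakes and tools where they are.

Things in the scene. Friction and masses are not known exactly. Their poses are not given: they have to be found in the camera images.
- stake_head (a point): Centre of the dark head block of the horn stake (steel bench anvil, 0.4 to 0.6 kg), which starts upright in one slot of the rack. z: up along the stake; x: along the horn. Head: 36 mm along x, 26 mm across y, 34 mm tall; grip it from above across the flat sides 26 mm apart. Opposite the horn a flat end (24 mm wide, 16 mm tall, top level with the head's) reaches 44 mm from the axis.
- stake_collar (a point): On the stake's axis, underside of its round collar (30 mm across, 6 mm thick), 23 mm below stake_head; same axes. In the rack the collar rests on the rack's top.
- tang_tip (a point): Lower end of the stake's straight square tang, 40 mm below stake_collar; same axes. The tang is 14 mm wide, its flats parallel to the head's sides; its last 2.5 mm are reduced to 13.4 mm.
- horn_tip (a point): Tip of the stake's round tapered horn (22 mm thick at the root, 6 mm at the tip), 73 mm along +x from the stake's axis, 28 mm above stake_collar; same axes.
- holder: Stake holder, fixed to the table; origin at the centre of its underside, z up, +x towards the yellow mark (14 mm wide line on the side of the housing and the base plate). Blue base plate 130 mm square, 14 mm thick; round blue housing 98 mm across, up to 49 mm high; in it a steel turret, 56 mm square, swivels about z, top face 62 mm above the table.
- socket (a point): Centre of the mouth of the square socket in the turret's top face, on the swivel axis, 62 mm above the table; axes are those of the fixed holder, NOT of the turret. The hole is 15.5 mm wide, 0.5 mm chamfer, parallel to the turret's sides, 46 mm deep.
- mark (a point): Yellow mark on the holder's +x side, 47 mm from the swivel axis along the holder's +x, 49 mm above the table. The turret's angle is not measured: it starts at least 14 degrees off the mark, modulo a quarter turn. See it, or feel: rest the tang lightly on the mouth and turn until it drops in (within about 5 degrees of aligned). The turret turns either way against 0.3 N m of friction and stays put.
- rack: Fixed wooden block, 80 mm (x) by 280 mm (y) by 46 mm tall, origin at the centre of its underside, z up. Three square through slots, 20.5 mm wide, at y = -95, 0 and +95 mm; each holds one stake, loosely, in any order.
- dome_mid (a point): Dome stake, to be left alone: steel mushroom head 36 mm across, standing in the rack; point on its axis 20 mm above the rack's top. It reaches 42 mm above the rack.
- flat_mid (a point): Flat stake, to be left alone: square brass plate 36 mm wide on a round steel neck, standing in the rack; point on its axis 20 mm above the rack's top. It reaches 38 mm above the rack.
- tin_mid (a point): Tin of polish, 84 mm across and 100 mm tall, to be left alone; point at its centre.
- maul_mid (a point): Wooden maul standing on its 68 mm wide head, 148 mm tall, to be left alone; point on its axis 70 mm above the table.
- hammer: Hammer lying on the table, 240 mm long, to be left alone.
- driver: Orange-handled screwdriver lying on the table, 200 mm long, to be left alone.
Not all that is in view belongs to the job. Leave any purple look-alike of the holder alone. What is shaped like the part that bears stake_head but green is not meant.

How it is judged:
At the end, for the whole second after the job is handed in: The horn stake stands upright (within 0.06 rad) and at rest in the socket, released, its collar down on the turret (within 3 mm of flush, and within 3 mm of the socket's axis), with the horn's tip within 15 mm sideways of the line through the yellow mark, on the mark's side (z of stake_collar in the frame of socket between -0.004 and 0.003 m and horizontal distance between stake_collar and socket below 0.003 m and angle between stake_head's own z axis and vertical below 0.06 rad and x of horn_tip in the frame of socket above 0.06 m and y of horn_tip in the frame of socket between -0.015 and 0.015 m and linear speed of horn_stake below 0.02 m/s); the robot touches nothing.
It fails at once if the dome stake is moved out of its place (more than 40 mm) (distance of dome_mid from where it was at the start of the episode above 0.04 m).
It fails at once if the flat stake is moved out of its place (more than 40 mm) (distance of flat_mid from where it was at the start of the episode above 0.04 m).
It fails at once if the tin, the maul, the hammer or the screwdriver is moved more than 40 mm (distance of any of tin_mid, maul_mid, hammer, driver from where it was at the start of the episode above 0.04 m).
It also fails if it takes over 67 s, if anything falls off the work surface, if the arm or the gripper's body presses on something with over 40 N, if the wrist force passes 120 N, or if a joint passes its speed limit or range.

## Robot

A 7-joint arm with a two-finger parallel gripper is mounted at the origin on the work surface. World frame = base frame: x ahead of the robot, y to its left, z up, the work surface at z = 0. Lengths are in m, angles in rad, forces in N, time in s.
With the tool pointing down it reaches from about 0.425 to 0.875 m from the base axis. Payload 8.4 kg.
Tool frame: the origin (TCP) lies on the centre line of the jaws, within the pads' length; the fingertips stand 8 mm ahead of it and the grasp point (between the pads) lies 11 mm behind it; z points along the fingers, y is the line along which they close (so a half turn about z gives the same grasp; the last joint's range is limited). The gripper opens to 85 mm and grips with 20 to 120 N. Pads are 22 mm wide; open, the fingers measure 114 mm over their backs; the gripper's body (76 mm by 85 mm) begins 54 mm behind the grasp point. The pads swing forward as they close: fully open they stand 13 mm farther back than shut.
Start: joints at [1.109, 0.333, 0.04, 1.465, -0.013, 1.343, -0.059], TCP at [0.231, -0.608, 0.239] pointing down, gripper open.
Joint ranges: [-2.58, 2.58], [-0.38, 2.09], [-1.3, 1.39], [0.25, 2.4], [-1.5, 4.64], [0.08, 2.09], [-2.65, 2.65]. Speed limits (rad/s): [2.22, 2.22, 2.79, 2.79, 3.14, 3.14, 3.14].

## Interface

Orientations are given as a unit quaternion [w, x, y, z].
In Python, from station import robot, eyes, job gives the robot as it stands. The module is installed in compiled form; this text tells all that it offers.
- The arm moves only by the shell command python3 -m creep 'ROWS' [FORCE]. ROWS is JSON, a list of rows, each an object of numbers: "x", "y", "z": the shift along the tool's x, y, z scaled (see below); "wx", "wy", "wz": the turn, a rotation vector about the tool's x, y, z scaled (see below); "jaw": the opening, from -1 (shut) to 1 (fully open). In form: [{"x": .., "y": .., "z": .., "wx": .., "wy": .., "wz": .., "jaw": ..}, ...]. A call has 1 to 20 rows; each row is the pose to reach, as a shift and turn from the pose commanded when the call began, along the tool's axes at that moment; what a row does not reach only later rows make up. The controller multiplies each number of a shift by 300 mm and each number of a turn by 60 degrees. A row lasts 1/10 s, in which the tool goes at most 50 mm and 8.59 degrees, less where a joint would pass 70% of its speed; a pose out of reach is approached as far as the arm can. A call with a number of a shift or a turn outside -1 to 1 is refused whole. A call with a gripper value outside its range is refused whole. The fingers move at their own pace and stop on an object; FORCE is the grip in N (left out, the last holds). Time passes only in rows, so rows that repeat a pose let the fingers close. It gives the time, the measured TCP pose, the force, the opening and the grip force at its end, in the units of the state.
- robot.get_obs(): the state, without advancing time (a new reading comes with each control period).
- eyes.get_image(name): name is "side" or "top" or "wrist"; returns the picture (384x512x3 uint8, red, green, blue); there is no depth.
- eyes.get_calibration(name): a dict with "fx", "fy", "cx", "cy" (pixels), "R" (3x3) and "t" (3): a world point X has camera coordinates R X + t. Camera axes: x right, y down, z forward; pixel columns grow to the right and rows downward; lengths in m; the calibration is good to about 2 mm. The wrist camera is an equidistant fisheye: a pixel r from the principal point sees the ray r / f radians off the axis. A picture is of the moment at which its call begins: read the wrist's pose just before it. get_calibration takes no time and is no camera call; for the wrist camera it gives the pose at the moment of the call.
- job.close_job(): hands the job in; it is judged then, once.
Trained networks look in the newest picture that a camera, given by its name, has taken for a name from the list of things; names that differ only in an ending like _2 or _b are one class to them, and where a whole thing is asked for, a point or a joint stands for the part that bears it (a point fixed in the world has none). Each returns a list of dicts, best first, with "p" (0 to 1); they miss things now and then, are a little off and sometimes report something else, mostly with a low value. They report only what shows in the picture. A call takes as long as a camera call. They do not tell look-alikes from the thing itself.
- eyes.look_for(camera, name): "point" ([x, y, z] in m, in the coordinates of the camera as it stood for that picture, good to about 4 mm: the middle of the surface that is visible of it).
- eyes.place_of(camera, name): "point" ([x, y, z] in m, in the coordinates of the camera as it stood for that picture, good to about 4 mm: a listed point, or the origin of a listed thing).
The state is a dict: "t": time; "joints": joint angles; "joint_velocities": joint speeds; "joint_efforts": joint torques, N m; "tcp_pos": TCP position; "eef_rot": TCP orientation; "force": force on the tool from outside, world axes, zero at the start; "torque": the same for the moment, N m; "grip_width": opening from 0.0 (shut) to 1.0 (fully open); "gripper_force": force on a finger pad.
Only numpy, scipy, OpenCV 4.12 (cv2) and the standard library are available. Lean on these libraries where they do the work, as an engineer would, in place of code of your own. Each camera call takes 0.05 s, during which the arm holds its last target. There are 200 camera calls.

## Working session

There is one attempt and no reset: what is moved stays moved. The work goes in short steps, Python scripts to look and compute and a shell command to move; the robot and the scene stay as the last step left them, time stands still between calls to the robot, and variables do not carry over. Pictures are saved under pics/ and viewed, at most 10 in all, crops included, and the job is handed in when it is done.

```bash
mkdir -p pics
cat > h.py <<'E'
from station import robot, eyes, job
import numpy as np, cv2
from scipy.spatial.transform import Rotation as Ro
def w(cam,p,c=None):
    c=c or eyes.get_calibration(cam); return np.array(c["R"]).T@(np.array(p)-np.array(c["t"]))
def find(cam,names,f=eyes.place_of,c=None):
    c=c or eyes.get_calibration(cam)
    for n in names:
        for d in f(cam,n)[:3]: print(cam,n,round(d["p"],2),np.round(w(cam,d["point"],c),4))
def rot():
    q=robot.get_obs()["eef_rot"]; return Ro.from_quat([q[1],q[2],q[3],q[0]])
def proj(cam,P):
    c=eyes.get_calibration(cam); X=np.array(c["R"])@np.array(P)+np.array(c["t"]); return c["fx"]*X[0]/X[2]+c["cx"],c["fy"]*X[1]/X[2]+c["cy"]
E
python3 - <<'E'
from h import *
np.set_printoptions(suppress=True)
a=eyes.get_image("top");b=eyes.get_image("side")
cv2.imwrite("pics/top.png",a[:,:,::-1]);cv2.imwrite("pics/side.png",b[:,:,::-1])
for cam in("top","side"): find(cam,["stake_head","stake_collar","horn_tip","holder","mark","socket","rack","dome_mid","flat_mid","tin_mid","maul_mid"])
o=robot.get_obs();print(o)
for cam in("top","side"):print(eyes.get_calibration(cam))
E
```

```text
top stake_head 0.61 [ 0.2584 -0.2442  0.0623]
top stake_collar 0.95 [ 0.4931 -0.2267  0.0476]
top stake_collar 0.77 [ 0.2591 -0.243   0.0419]
top horn_tip 0.74 [ 0.2473 -0.3175  0.0705]
top horn_tip 0.54 [ 0.5654 -0.2121  0.0777]
top horn_tip 0.38 [ 0.5176 -0.3195  0.0695]
top holder 0.91 [0.4968 0.0453 0.0035]
top holder 0.9 [ 0.4989  0.2419 -0.0013]
top holder 0.76 [0.1888 0.3414 0.0024]
top mark 0.92 [0.5466 0.043  0.0512]
top mark 0.83 [0.2336 0.3336 0.051 ]
top mark 0.56 [0.5477 0.2416 0.0545]
top socket 0.95 [0.5026 0.0474 0.0652]
top socket 0.65 [0.4976 0.246  0.0609]
top socket 0.62 [0.1875 0.3463 0.0615]
top rack 0.74 [ 0.4943 -0.2278  0.0012]
top dome_mid 0.68 [ 0.5179 -0.3176  0.0687]
top dome_mid 0.26 [ 0.4998  0.2398 -0.0018]
top flat_mid 0.6 [ 0.4744 -0.1361  0.0629]
top tin_mid 0.66 [0.7286 0.0672 0.0499]
top maul_mid 0.79 [ 0.7304 -0.0963  0.0694]
side stake_head 0.75 [ 0.4996 -0.2226  0.066 ]
side stake_head 0.71 [ 0.2644 -0.2423  0.0667]
side stake_collar 0.67 [ 0.5028 -0.2208  0.052 ]
side stake_collar 0.61 [ 0.2606 -0.2459  0.0382]
side horn_tip 0.95 [ 0.2552 -0.3
[... 1317 characters left out ...]
.0413543 , -0.00417621,  0.016033  ]), 'gripper_force': 0.0, 'grip_width': 1.0008444164527277}
{'fx': 389.7688445526602, 'fy': 389.7688445526602, 'cx': 252.88943296336032, 'cy': 185.96486813422868, 'R': array([[ 0.01954432, -0.99967661,  0.01626971],
       [-0.99231765, -0.02138362, -0.1218541 ],
       [ 0.1221626 , -0.01376316, -0.99241467]]), 't': array([0.00472255, 0.467258  , 1.05725916])}
{'fx': 455.9486928829848, 'fy': 455.9486928829848, 'cx': 258.4127461836192, 'cy': 198.2056059366458, 'R': array([[-0.51725411, -0.85579895,  0.00750652],
       [-0.60345324,  0.35848605, -0.71227238],
       [ 0.60687097, -0.37295565, -0.70186303]]), 't': array([0.23795398, 0.35505327, 0.91750715])}
```

View pics/top.png

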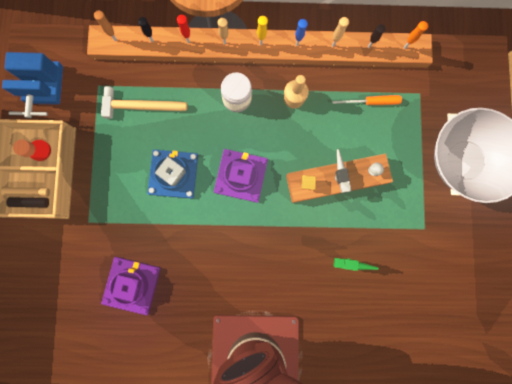

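View pics/side.png

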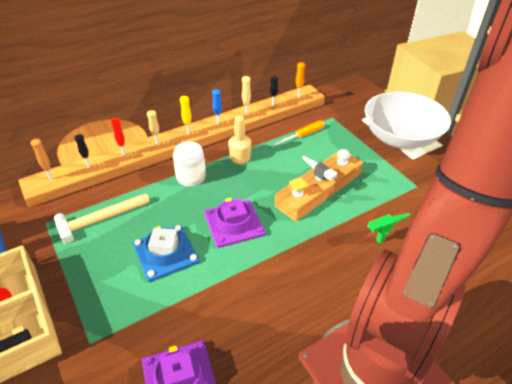

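The top view shows the blue holder at px (172,172), with its yellow mark toward world +x at (174,154). The horn stake is in the rack's middle slot (343,178) with its horn toward +x (340,152). The purple holders and the green part are look-alikes. In the side view the holder is at (165,250) with the turret clearly skewed. Next I'll move above the stake.

```bash
python3 -m creep '[{"x":0.9,"y":-0.62,"wz":0.12,"jaw":1},{"x":0.9,"y":-0.62,"wz":0.12,"jaw":1},{"x":0.9,"y":-0.62,"wz":0.12,"jaw":1},{"x":0.9,"y":-0.62,"wz":0.12,"jaw":1},{"x":0.9,"y":-0.62,"wz":0.12,"jaw":1},{"x":0.9,"y":-0.62,"wz":0.12,"jaw":1},{"x":0.9,"y":-0.62,"wz":0.12,"jaw":1},{"x":0.9,"y":-0.62,"wz":0.12,"jaw":1}]'
python3 - <<'E'
from h import *
T=np.array([.498,-.225,.20]);o=robot.get_obs()
print(rot().inv().apply(T-o["tcp_pos"])/.3, rot().as_matrix()[:,0])
c=eyes.get_calibration("wrist");print(c, rot().inv().apply(w("wrist",[0,0,0],c)-o["tcp_pos"]))
E
```

```text
[ 1.28576088 -0.87636556  0.13114398] [9.34926847e-01 3.54840514e-01 3.19729888e-05]
{'fx': 297.3186396354542, 'fy': 297.3186396354542, 'cx': 252.52478134306523, 'cy': 194.68500478571096, 'R': array([[ 0.3544552 , -0.93507191, -0.00142849],
       [-0.90106995, -0.34197359,  0.26669648],
       [-0.2498689 , -0.09324479, -0.96377951]]), 't': array([-0.65023649, -0.03428349,  0.37735046])} [ 0.06730775  0.00081419 -0.13256898]invalid input at $[0]: expected keys x, y, z, wx, wy, wz, jaw
```

```bash
python3 -m creep '[{"x":0.9,"y":-0.62,"z":0,"wx":0,"wy":0,"wz":0.12,"jaw":1},{"x":0.9,"y":-0.62,"z":0,"wx":0,"wy":0,"wz":0.12,"jaw":1},{"x":0.9,"y":-0.62,"z":0,"wx":0,"wy":0,"wz":0.12,"jaw":1},{"x":0.9,"y":-0.62,"z":0,"wx":0,"wy":0,"wz":0.12,"jaw":1},{"x":0.9,"y":-0.62,"z":0,"wx":0,"wy":0,"wz":0.12,"jaw":1},{"x":0.9,"y":-0.62,"z":0,"wx":0,"wy":0,"wz":0.12,"jaw":1},{"x":0.9,"y":-0.62,"z":0,"wx":0,"wy":0,"wz":0.12,"jaw":1},{"x":0.9,"y":-0.62,"z":0,"wx":0,"wy":0,"wz":0.12,"jaw":1}]'
python3 - <<'E'
from h import *
T=np.array([.498,-.225,.22]);o=robot.get_obs()
print(rot().inv().apply(T-o["tcp_pos"])/.3, rot().as_matrix()[:,0])
E
```

```text
t: 2.0
tcp_pos: [0.4202, -0.3335, 0.2397]
eef_rot: [-0.0, 0.993, 0.122, 0.001]
force: [0.5, -0.1, -0.9]
grip_width: 1.004
gripper_force: 0.0
[ 0.33899992 -0.28804422  0.06631332] [0.97024133 0.24213483 0.00157793]
```

```bash
python3 -m creep '[{"x":0.33,"y":-0.28,"z":0.066,"wx":0,"wy":0,"wz":0,"jaw":1},{"x":0.33,"y":-0.28,"z":0.066,"wx":0,"wy":0,"wz":0,"jaw":1},{"x":0.33,"y":-0.28,"z":0.066,"wx":0,"wy":0,"wz":0,"jaw":1},{"x":0.33,"y":-0.28,"z":0.066,"wx":0,"wy":0,"wz":0,"jaw":1},{"x":0.33,"y":-0.28,"z":0.066,"wx":0,"wy":0,"wz":0,"jaw":1}]'
python3 - <<'E'
from h import *
c=eyes.get_calibration("wrist");a=eyes.get_image("wrist");cv2.imwrite("pics/w1.png",a[:,:,::-1])
find("wrist",["stake_head","stake_collar","horn_tip","rack","dome_mid","flat_mid"],c=c);o=robot.get_obs();print(o["tcp_pos"],rot().as_matrix()[:,0])
E
```

```text
t: 2.5
tcp_pos: [0.4934, -0.2334, 0.2194]
eef_rot: [0.0, 0.993, 0.119, -0.0]
force: [0.2, -0.1, 0.7]
grip_width: 0.998
gripper_force: 0.0
wrist stake_head 0.57 [ 0.4952 -0.224   0.0677]
wrist stake_collar 0.8 [ 0.495  -0.2262  0.0434]
wrist horn_tip 0.64 [ 0.5695 -0.2132  0.0745]
wrist rack 0.84 [ 0.4953 -0.2236 -0.0032]
wrist dome_mid 0.96 [ 0.5193 -0.3176  0.0626]
wrist flat_mid 0.93 [ 0.4762 -0.1305  0.0671]
wrist flat_mid 0.54 [ 0.4962 -0.2247  0.0681]
[ 0.49319877 -0.23390982  0.21967916] [9.72364246e-01 2.33468976e-01 1.05736451e-04]
```

View pics/w1.png

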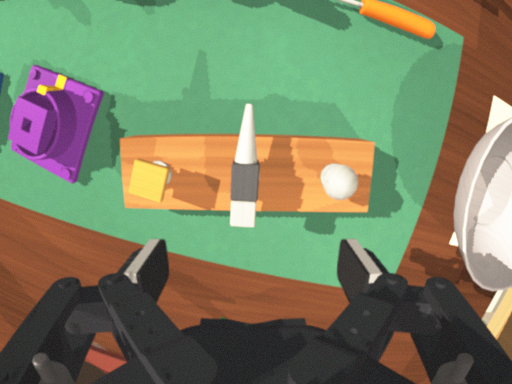

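The wrist view shows the horn stake at px (245,181), its horn tip at (249,105) and its flat end at (242,226). I'll back-project these for yaw.

```bash
cat >> h.py <<'E'
def bp(px,z,c):
    d=np.array(px)-[c["cx"],c["cy"]]; r=np.hypot(*d); th=r/c["fx"]
    v=np.array([*(d/r*np.sin(th)),np.cos(th)]); R=np.array(c["R"]); v=R.T@v; C=-R.T@np.array(c["t"]); return C+v*(z-C[2])/v[2]
E
python3 - <<'E'
from h import *
c=eyes.get_calibration("wrist")
a=bp((249,105),.076,c);b=bp((242,226),.086,c);print(a,b,np.degrees(np.arctan2(*(a-b)[1::-1])))
h=(bp((235,161),.086,c)+bp((259,163),.086,c)+bp((231,201),.086,c)+bp((257,202),.086,c))/4;print(h)
print([bp(p,.046,c) for p in((121,139),(375,142),(126,208),(369,212))])
o=robot.get_obs();print(rot().inv().apply(np.array([.496,-.225,.11])-o["tcp_pos"])/.3)
E
```

```text
[ 0.56658016 -0.21350254  0.076     ] [ 0.45442751 -0.23330069  0.086     ] 10.011204418830406
[ 0.49736721 -0.22673721  0.086     ]
[array([ 0.50439474, -0.08315198,  0.046     ]), array([ 0.56538519, -0.354213  ,  0.046     ]), array([ 0.42676982, -0.1000035 ,  0.046     ]), array([ 0.48751605, -0.37316566,  0.046     ])]
[ 0.01597463 -0.02678401  0.36559265]
```

```bash
python3 -m creep '[{"x":0.0167,"y":-0.0224,"z":0.1,"wx":0,"wy":0,"wz":0.058,"jaw":0.3},{"x":0.0167,"y":-0.0224,"z":0.25,"wx":0,"wy":0,"wz":0.058,"jaw":0.3},{"x":0.0167,"y":-0.0224,"z":0.4,"wx":0,"wy":0,"wz":0.058,"jaw":0.3},{"x":0.0167,"y":-0.0224,"z":0.48,"wx":0,"wy":0,"wz":0.058,"jaw":0.3},{"x":0.0167,"y":-0.0224,"z":0.525,"wx":0,"wy":0,"wz":0.058,"jaw":0.3},{"x":0.0167,"y":-0.0224,"z":0.525,"wx":0,"wy":0,"wz":0.058,"jaw":0.3},{"x":0.0167,"y":-0.0224,"z":0.525,"wx":0,"wy":0,"wz":0.058,"jaw":0.3}]'
python3 - <<'E'
from h import *
a=eyes.get_image("wrist");cv2.imwrite("pics/w2.png",a[:,:,::-1])
E
```

```text
t: 3.55
tcp_pos: [0.4976, -0.2258, 0.0632]
eef_rot: [0.0, 0.996, 0.088, 0.001]
force: [0.0, 0.3, 1.0]
grip_width: 0.652
gripper_force: 0.0
```

View pics/w2.png

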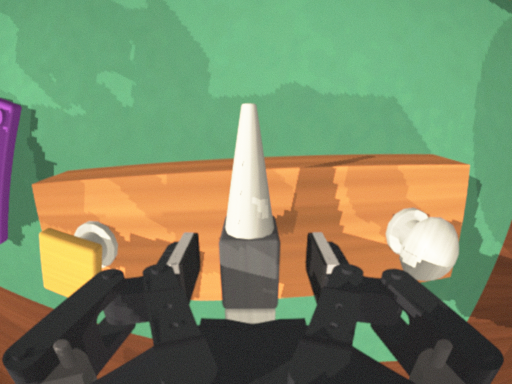

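The head (px 250,270) sits centred between the open pads and square to them. I'll close on it.

```bash
python3 -m creep '[{"x":0,"y":0,"z":0,"wx":0,"wy":0,"wz":0,"jaw":-1},{"x":0,"y":0,"z":0,"wx":0,"wy":0,"wz":0,"jaw":-1},{"x":0,"y":0,"z":0,"wx":0,"wy":0,"wz":0,"jaw":-1},{"x":0,"y":0,"z":0,"wx":0,"wy":0,"wz":0,"jaw":-1},{"x":0,"y":0,"z":0,"wx":0,"wy":0,"wz":0,"jaw":-1},{"x":0,"y":0,"z":0,"wx":0,"wy":0,"wz":0,"jaw":-1},{"x":0,"y":0,"z":0,"wx":0,"wy":0,"wz":0,"jaw":-1},{"x":0,"y":0,"z":0,"wx":0,"wy":0,"wz":0,"jaw":-1}]' 90
python3 -m creep '[{"x":0,"y":0,"z":-0.05,"wx":0,"wy":0,"wz":0,"jaw":-1},{"x":0,"y":0,"z":-0.15,"wx":0,"wy":0,"wz":0,"jaw":-1},{"x":0,"y":0,"z":-0.25,"wx":0,"wy":0,"wz":0,"jaw":-1},{"x":0,"y":0,"z":-0.35,"wx":0,"wy":0,"wz":0,"jaw":-1},{"x":0,"y":0,"z":-0.45,"wx":0,"wy":0,"wz":0,"jaw":-1},{"x":0,"y":0,"z":-0.45,"wx":0,"wy":0,"wz":0,"jaw":-1},{"x":0,"y":0,"z":-0.45,"wx":0,"wy":0,"wz":0,"jaw":-1}]'
python3 - <<'E'
from h import *
o=robot.get_obs();print(rot().inv().apply(np.array([.46,.242,.197])-o["tcp_pos"])/.3,rot().as_matrix()[:,0],o["joints"])
c=eyes.get_calibration("wrist");eyes.get_image("wrist");find("wrist",["stake_head","tang_tip","stake_collar","horn_tip"],c=c)
E
```

```text
t: 4.4
tcp_pos: [0.4977, -0.2256, 0.0635]
eef_rot: [0.001, 0.996, 0.088, 0.001]
force: [-1.6, 0.7, 6.9]
grip_width: 0.288
gripper_force: 88.1
t: 5.1
tcp_pos: [0.4967, -0.2253, 0.1973]
eef_rot: [0.0, 0.996, 0.088, 0.0]
force: [-1.3, -0.6, -6.4]
grip_width: 0.289
gripper_force: 89.5
[ 1.52898169e-01 -1.55502756e+00  2.89766818e-04] [9.84492544e-01 1.75426016e-01 3.78074050e-04] [ 0.58131858  0.16378595 -0.26267236  1.76691026  0.04534296  1.21623152
 -1.0881824 ]
wrist stake_head 0.8 [ 0.4952 -0.2258  0.2044]
wrist stake_head 0.25 [ 0.5704 -0.2119  0.2058]
wrist horn_tip 0.78 [ 0.5671 -0.2103  0.2061]
```

```bash
python3 -m creep '[{"x":0,"y":-0.12,"z":0,"wx":0,"wy":0,"wz":0,"jaw":-1},{"x":0,"y":-0.28,"z":0,"wx":0,"wy":0,"wz":0,"jaw":-1},{"x":0,"y":-0.44,"z":0,"wx":0,"wy":0,"wz":0,"jaw":-1},{"x":0.02,"y":-0.6,"z":0,"wx":0,"wy":0,"wz":0,"jaw":-1},{"x":0.05,"y":-0.75,"z":0,"wx":0,"wy":0,"wz":0,"jaw":-1},{"x":0.06,"y":-0.9,"z":0,"wx":0,"wy":0,"wz":0,"jaw":-1},{"x":0.06,"y":-1,"z":0,"wx":0,"wy":0,"wz":0,"jaw":-1}]'
python3 -m creep '[{"x":0,"y":-0.15,"z":0,"wx":0,"wy":0,"wz":0,"jaw":-1},{"x":0,"y":-0.24,"z":0,"wx":0,"wy":0,"wz":0,"jaw":-1},{"x":0,"y":-0.24,"z":0,"wx":0,"wy":0,"wz":0,"jaw":-1},{"x":0,"y":-0.24,"z":0,"wx":0,"wy":0,"wz":0,"jaw":-1},{"x":0,"y":-0.24,"z":0,"wx":0,"wy":0,"wz":0,"jaw":-1}]'
python3 - <<'E'
from h import *
c=eyes.get_calibration("wrist");a=eyes.get_image("wrist");cv2.imwrite("pics/w3.png",a[:,:,::-1])
find("wrist",["holder","socket","mark","stake_head","horn_tip"],c=c)
o=robot.get_obs();print(o["tcp_pos"],rot().as_matrix()[:,0],o["joints"],o["t"])
E
```

```text
t: 6.05
tcp_pos: [0.461, 0.0767, 0.1966]
eef_rot: [-0.0, 0.996, 0.09, -0.0]
force: [0.2, 0.2, -5.7]
grip_width: 0.288
gripper_force: 89.8
t: 6.55
tcp_pos: [0.4494, 0.1429, 0.1966]
eef_rot: [0.0, 0.996, 0.087, -0.0]
force: [-0.6, 0.3, -5.4]
grip_width: 0.288
gripper_force: 89.9
wrist holder 0.86 [0.5042 0.2379 0.0033]
wrist holder 0.66 [ 0.5028  0.0509 -0.005 ]
wrist socket 0.95 [0.5036 0.0451 0.0583]
wrist socket 0.61 [0.5016 0.2433 0.0568]
wrist mark 0.84 [0.5502 0.2377 0.0474]
wrist mark 0.79 [0.2358 0.3341 0.0435]
wrist mark 0.23 [ 0.4751 -0.1303  0.0626]
wrist stake_head 0.81 [0.4462 0.1389 0.2004]
wrist stake_head 0.59 [ 0.2614 -0.2445  0.0607]
wrist horn_tip 0.93 [0.5188 0.1557 0.2034]
wrist horn_tip 0.51 [ 0.2569 -0.3204  0.0647]
[0.44948467 0.14351769 0.19703354] [ 9.84673955e-01  1.74405282e-01 -9.75260649e-06] [ 0.20317917  0.03277769 -0.61041292  1.91280982  0.02011147  1.2019929
 -1.80972708] 6.85
```

View pics/w3.png

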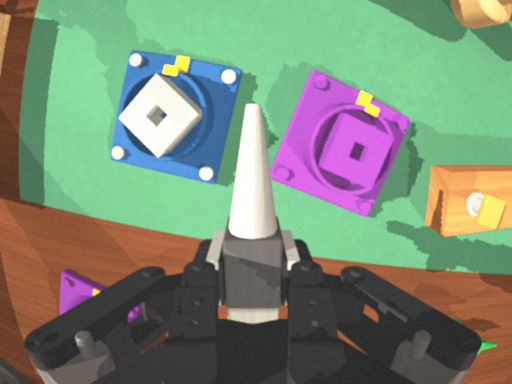

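The wrist view shows the turret as a white square with corners near px (159,75), (201,113), (159,157) and (118,116), and the socket at (157,115). The mark is at (175,66). I'll rectify the turret's top plane to measure it.

Run:
```python
from h import *
c=eyes.get_calibration("wrist");a=cv2.imread("pics/w3.png")
def rect(z,cx=.5025,cy=.242,half=.08,n=640):
    g=np.linspace(-half,half,n);X=np.stack(np.meshgrid(cx+half-(g+half),cy+half-(g+half),indexing="ij")+[np.full((n,n),z)],-1) # rows: x down from +, cols: y from +
    Y=X@np.array(c["R"]).T+np.array(c["t"]);r=np.hypot(Y[...,0],Y[...,1]);k=c["fx"]*np.arctan2(r,Y[...,2])/r
    return cv2.remap(a,(c["cx"]+k*Y[...,0]).astype(np.float32),(c["cy"]+k*Y[...,1]).astype(np.float32),cv2.INTER_CUBIC)
s=.16/639
def W(p): return .5025+.08-p[1]*s,.242+.08-p[0]*s
im=rect(.062);g=cv2.cvtColor(im,cv2.COLOR_BGR2HSV)
m=((g[...,2]>165)&(g[...,1]<90)).astype(np.uint8)
cs,_=cv2.findContours(m,cv2.RETR_EXTERNAL,cv2.CHAIN_APPROX_NONE)
b=max(cs,key=cv2.contourArea);r=cv2.minAreaRect(b);print("turret",W(r[0]),np.array(r[1])*s,r[2],[np.round(W(p),4) for p in cv2.boxPoints(r)])
cv2.drawContours(im,[cv2.boxPoints(r).astype(int)],0,(0,0,255),1)
im2=rect(.014)
cv2.imwrite("pics/rect.png",np.hstack([im,im2])[::1,:,:] if 0 else cv2.resize(np.hstack([im,im2]),(800,400)))
```

```text
Traceback (most recent call last):
TypeError: can only concatenate tuple (not "list") to tuple
```

```bash
cat > m.py <<'E'
from h import *
c=eyes.get_calibration("wrist");a=cv2.imread("pics/w3.png")
n=640;s=.16/639
def rect(z):
    i,j=np.mgrid[:n,:n]*s
    Y=np.stack([.5825-i,.322-j,np.full((n,n),z)],-1)@np.array(c["R"]).T+np.array(c["t"]);r=np.hypot(Y[...,0],Y[...,1]);k=c["fx"]*np.arctan2(r,Y[...,2])/r
    return cv2.remap(a,(c["cx"]+k*Y[...,0]).astype(np.float32),(c["cy"]+k*Y[...,1]).astype(np.float32),cv2.INTER_CUBIC)
def W(p): return np.round([.5825-p[1]*s,.322-p[0]*s],4)
im=rect(.062);g=cv2.cvtColor(im,cv2.COLOR_BGR2HSV)
m=((g[...,2]>165)&(g[...,1]<90)).astype(np.uint8)
cs,_=cv2.findContours(m,cv2.RETR_EXTERNAL,cv2.CHAIN_APPROX_NONE)
r=cv2.minAreaRect(max(cs,key=cv2.contourArea));print("turret",W(r[0]),np.array(r[1])*s,r[2],[W(p) for p in cv2.boxPoints(r)])
cv2.drawContours(im,[cv2.boxPoints(r).astype(int)],0,(0,0,255),1)
cv2.imwrite("pics/rect.png",cv2.resize(np.hstack([im,rect(.014)]),(800,400)))
E
python3 m.py
```

```text
turret [0.5019 0.2417] [0.06032736 0.05828004] 35.265769958496094 [array([0.4955, 0.2831], dtype=float32), array([0.5431, 0.2495], dtype=float32), array([0.5083, 0.2002], dtype=float32), array([0.4607, 0.2339], dtype=float32)]
```

View pics/rect.png

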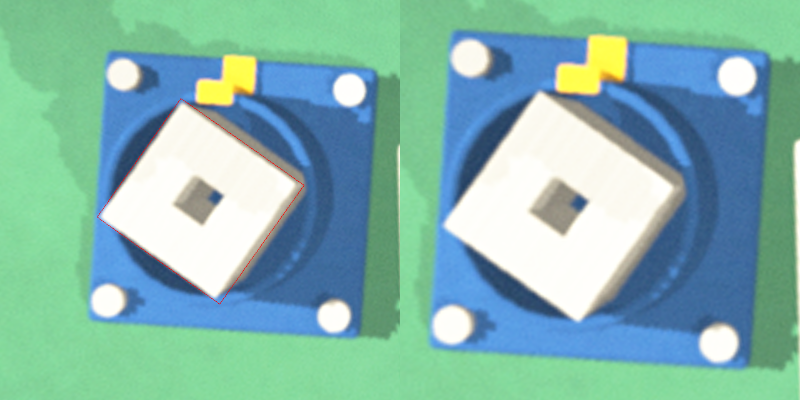

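The rectified view shows the holder's +x at about -3.9° (plate edges), the turret square at about -35.3° and the socket at panel px (199,201), which is about (0.502, 0.2425). Next I need the stake's offset in the hand.

Run:
```python
from h import *
c=eyes.get_calibration("wrist");o=robot.get_obs();T=o["tcp_pos"]
for n,p,dz in [("tip",(253,104),.0105),("headfrontL",(227,236),.0225),("headfrontR",(280,237),.0225),("end",(255,321),.0225)]:
    print(n,rot().inv().apply(bp(p,T[2]+dz,c)-T))
# socket and goal
print("move", rot().inv().apply(np.array([.502,.2425,T[2]])-T)/.3)
```

```text
tip [ 0.07167975  0.00084727 -0.01050072]
headfrontL [ 0.01965973 -0.00964228 -0.02249995]
headfrontR [ 0.01921489  0.01174669 -0.02250049]
end [-0.02434516  0.00179188 -0.02249981]
move [ 2.29911716e-01 -2.94354491e-01  5.27922109e-06]
```

```bash
python3 -m creep '[{"x":0.1,"y":-0.12,"z":0,"wx":0,"wy":0,"wz":0.14,"jaw":-1},{"x":0.2,"y":-0.24,"z":0,"wx":0,"wy":0,"wz":0.28,"jaw":-1},{"x":0.234,"y":-0.292,"z":0,"wx":0,"wy":0,"wz":0.42,"jaw":-1},{"x":0.234,"y":-0.292,"z":0,"wx":0,"wy":0,"wz":0.56,"jaw":-1},{"x":0.234,"y":-0.292,"z":0.1,"wx":0,"wy":0,"wz":0.7,"jaw":-1},{"x":0.234,"y":-0.292,"z":0.2,"wx":0,"wy":0,"wz":0.755,"jaw":-1},{"x":0.234,"y":-0.292,"z":0.23,"wx":0,"wy":0,"wz":0.755,"jaw":-1},{"x":0.234,"y":-0.292,"z":0.23,"wx":0,"wy":0,"wz":0.755,"jaw":-1},{"x":0.234,"y":-0.292,"z":0.23,"wx":0,"wy":0,"wz":0.755,"jaw":-1}]'
python3 - <<'E'
from h import *
for k in("side","top","wrist"):
    c=eyes.get_calibration(k);a=eyes.get_image(k)
    if k=="side":b=a
    find(k,["tang_tip","stake_collar","socket"],c=c)
u,v=proj("side",[.502,.2425,.08]);u,v=int(u),int(v)
cv2.imwrite("pics/s4.png",cv2.resize(b[v-50:v+50,u-60:u+60,::-1],None,fx=6,fy=6,interpolation=cv2.INTER_CUBIC))
print(u,v)
for P in ([.502,.2425,.062],[.502,.2425,.0705],[.502,.2425,.1105]): x,y=proj("side",P);print((x-u+60)*6,(y-v+50)*6)
o=robot.get_obs();print(o["tcp_pos"],rot().as_euler("xyz",degrees=True),o["force"],o["t"])
E
```

```text
t: 7.75
tcp_pos: [0.5027, 0.2421, 0.1274]
eef_rot: [0.001, 0.953, -0.302, -0.001]
force: [-0.1, 0.1, -5.9]
grip_width: 0.288
gripper_force: 90.6
side tang_tip 0.91 [0.5052 0.2424 0.0724]
side stake_collar 0.78 [0.5083 0.2475 0.111 ]
side socket 0.96 [0.504  0.2441 0.0659]
side socket 0.77 [0.5048 0.0527 0.0644]
side socket 0.66 [0.1904 0.3467 0.0617]
top stake_collar 0.4 [0.4985 0.245  0.1128]
top socket 0.75 [0.5057 0.0532 0.0631]
top socket 0.69 [0.1894 0.3439 0.0607]
top socket 0.65 [0.4988 0.242  0.0636]
wrist socket 0.89 [0.5056 0.0463 0.0625]
161 232
369.3485995506137 335.78791831213465
366.3394825747381 321.7987284188197
351.72166683184224 253.8414499573048
[0.50336859 0.24197412 0.12866052] [ 1.79979000e+02  5.29946476e-02 -3.50885558e+01] [-0.52073947 -0.56772657 -4.55609153] 8.35
```

View pics/s4.png

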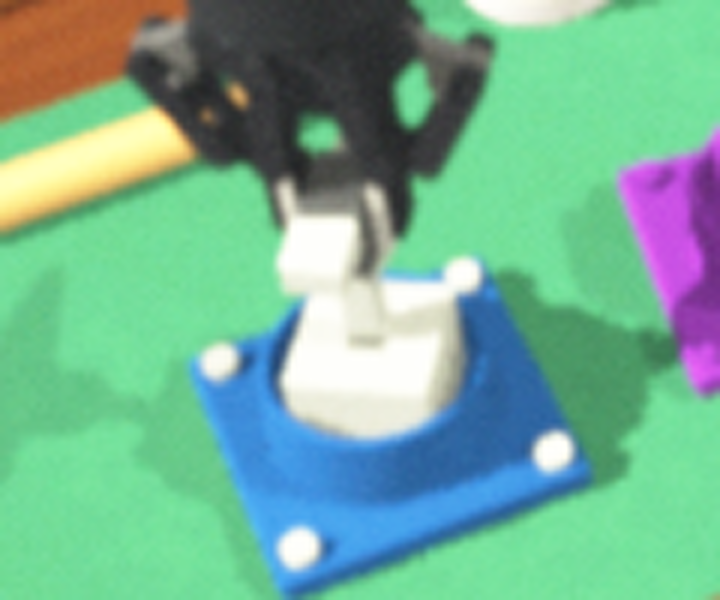

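The crop shows the tang tip right above the socket (px ~365,335). I'll lower it gently and feel.

```bash
python3 -m creep '[{"x":0,"y":0,"z":0.01,"wx":0,"wy":0,"wz":0,"jaw":-1},{"x":0,"y":0,"z":0.02,"wx":0,"wy":0,"wz":0,"jaw":-1},{"x":0,"y":0,"z":0.03,"wx":0,"wy":0,"wz":0,"jaw":-1},{"x":0,"y":0,"z":0.035,"wx":0,"wy":0,"wz":0,"jaw":-1},{"x":0,"y":0,"z":0.04,"wx":0,"wy":0,"wz":0,"jaw":-1},{"x":0,"y":0,"z":0.04,"wx":0,"wy":0,"wz":0,"jaw":-1},{"x":0,"y":0,"z":0.04,"wx":0,"wy":0,"wz":0,"jaw":-1}]'
```

```text
t: 9.05
tcp_pos: [0.5029, 0.2427, 0.1165]
eef_rot: [0.0, 0.954, -0.301, -0.0]
force: [-0.1, 0.1, -5.0]
grip_width: 0.287
gripper_force: 90.6
```

```bash
python3 -m creep '[{"x":0,"y":0,"z":0.007,"wx":0,"wy":0,"wz":0,"jaw":-1},{"x":0,"y":0,"z":0.014,"wx":0,"wy":0,"wz":0,"jaw":-1},{"x":0,"y":0,"z":0.02,"wx":0,"wy":0,"wz":0,"jaw":-1},{"x":0,"y":0,"z":0.02,"wx":0,"wy":0,"wz":0,"jaw":-1}]'
```

```text
t: 9.45
tcp_pos: [0.5027, 0.2425, 0.1101]
eef_rot: [0.001, 0.954, -0.301, -0.001]
force: [0.8, 0.9, -5.2]
grip_width: 0.289
gripper_force: 90.6
```

```bash
python3 -m creep '[{"x":0,"y":0,"z":0.015,"wx":0,"wy":0,"wz":0,"jaw":-1},{"x":0,"y":0,"z":0.03,"wx":0,"wy":0,"wz":0,"jaw":-1},{"x":0,"y":0,"z":0.045,"wx":0,"wy":0,"wz":0,"jaw":-1},{"x":0,"y":0,"z":0.06,"wx":0,"wy":0,"wz":0,"jaw":-1},{"x":0,"y":0,"z":0.07,"wx":0,"wy":0,"wz":0,"jaw":-1},{"x":0,"y":0,"z":0.08,"wx":0,"wy":0,"wz":0,"jaw":-1},{"x":0,"y":0,"z":0.09,"wx":0,"wy":0,"wz":0,"jaw":-1},{"x":0,"y":0,"z":0.09,"wx":0,"wy":0,"wz":0,"jaw":-1}]'
```

```text
t: 10.25
tcp_pos: [0.5026, 0.2425, 0.083]
eef_rot: [0.001, 0.954, -0.301, -0.001]
force: [0.3, -0.2, -4.6]
grip_width: 0.292
gripper_force: 90.6
```

```bash
python3 -m creep '[{"x":0,"y":0,"z":0.004,"wx":0,"wy":0,"wz":0,"jaw":-1},{"x":0,"y":0,"z":0.008,"wx":0,"wy":0,"wz":0,"jaw":-1},{"x":0,"y":0,"z":0.012,"wx":0,"wy":0,"wz":0,"jaw":-1},{"x":0,"y":0,"z":0.014,"wx":0,"wy":0,"wz":0,"jaw":-1},{"x":0,"y":0,"z":0.014,"wx":0,"wy":0,"wz":0,"jaw":-1}]'
```

```text
t: 10.75
tcp_pos: [0.5029, 0.2427, 0.0795]
eef_rot: [0.0, 0.954, -0.301, -0.0]
force: [-1.0, -0.1, -0.7]
grip_width: 0.291
gripper_force: 91.4
```

Contact shows at the predicted seat height. Next I'll turn it by +31°.

```bash
python3 -m creep '[{"x":0,"y":0,"z":0,"wx":0,"wy":0,"wz":-0.06,"jaw":-1},{"x":0,"y":0,"z":0,"wx":0,"wy":0,"wz":-0.12,"jaw":-1},{"x":0,"y":-0.001,"z":0,"wx":0,"wy":0,"wz":-0.18,"jaw":-1},{"x":0,"y":-0.001,"z":0,"wx":0,"wy":0,"wz":-0.24,"jaw":-1},{"x":0,"y":-0.001,"z":0,"wx":0,"wy":0,"wz":-0.3,"jaw":-1},{"x":0,"y":-0.002,"z":0,"wx":0,"wy":0,"wz":-0.36,"jaw":-1},{"x":0,"y":-0.002,"z":0,"wx":0,"wy":0,"wz":-0.42,"jaw":-1},{"x":0,"y":-0.002,"z":0,"wx":0,"wy":0,"wz":-0.48,"jaw":-1},{"x":0,"y":-0.002,"z":0,"wx":0,"wy":0,"wz":-0.525,"jaw":-1},{"x":0,"y":-0.002,"z":0,"wx":0,"wy":0,"wz":-0.525,"jaw":-1},{"x":0,"y":-0.002,"z":0,"wx":0,"wy":0,"wz":-0.525,"jaw":-1}]' 110
python3 - <<'E'
from h import *
o=robot.get_obs();print(o["tcp_pos"],rot().as_euler("xyz",degrees=True),o["force"],o["torque"])
c=eyes.get_calibration("wrist");a=eyes.get_image("wrist");cv2.imwrite("pics/w5.png",a[:,:,::-1])
find("wrist",["horn_tip","mark","stake_head"],c=c)
E
```

```text
t: 11.85
tcp_pos: [0.5034, 0.2429, 0.0796]
eef_rot: [0.0, 1.0, -0.032, -0.0]
force: [-2.0, -1.7, 2.3]
grip_width: 0.288
gripper_force: 108.2
[0.50335711 0.24290966 0.07957412] [ 1.79982043e+02  4.93388152e-02 -3.61648087e+00] [-1.9675268  -1.66238345  2.33082904] [-0.52771761  0.50529896 -0.08772902]
wrist horn_tip 0.84 [0.5786 0.2386 0.0867]
wrist mark 0.77 [0.5508 0.2369 0.0479]
wrist stake_head 0.9 [0.5032 0.2423 0.0853]
```

View pics/w5.png

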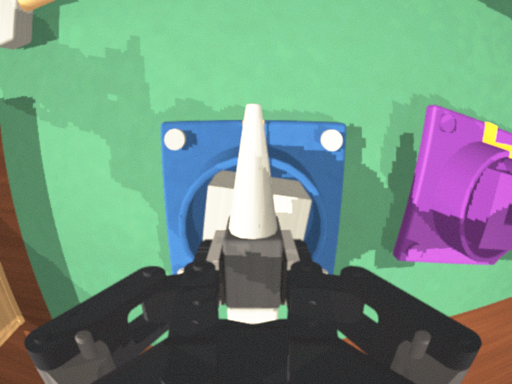

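The horn (tip px 253,104) covers the mark and lies on the plate's centre line (top edge 162–345). Now I'll release and retreat.

```bash
python3 -m creep '[{"x":0,"y":0,"z":0,"wx":0,"wy":0,"wz":0,"jaw":0.2},{"x":0,"y":0,"z":0,"wx":0,"wy":0,"wz":0,"jaw":0.2},{"x":0,"y":0,"z":0,"wx":0,"wy":0,"wz":0,"jaw":0.2},{"x":0,"y":0,"z":0,"wx":0,"wy":0,"wz":0,"jaw":0.2},{"x":0,"y":0,"z":0,"wx":0,"wy":0,"wz":0,"jaw":0.2},{"x":0,"y":0,"z":0,"wx":0,"wy":0,"wz":0,"jaw":0.2},{"x":0,"y":0,"z":-0.04,"wx":0,"wy":0,"wz":0,"jaw":0.2},{"x":0,"y":0,"z":-0.1,"wx":0,"wy":0,"wz":0,"jaw":0.2},{"x":0,"y":0,"z":-0.2,"wx":0,"wy":0,"wz":0,"jaw":0.2},{"x":0,"y":0,"z":-0.33,"wx":0,"wy":0,"wz":0,"jaw":0.2},{"x":0,"y":0,"z":-0.45,"wx":0,"wy":0,"wz":0,"jaw":0.2},{"x":0,"y":0,"z":-0.45,"wx":0,"wy":0,"wz":0,"jaw":0.2},{"x":0,"y":0,"z":-0.45,"wx":0,"wy":0,"wz":0,"jaw":0.2}]'
python3 - <<'E'
from h import *
for k in("side","wrist"):
    c=eyes.get_calibration(k);a=eyes.get_image(k)
    if k=="side":b=a
    else: wr=a
    find(k,["stake_collar","stake_head","horn_tip","mark"],c=c)
s=cv2.resize(b[190:290,110:230,::-1],(460,384),interpolation=cv2.INTER_CUBIC)
cv2.imwrite("pics/fin.png",np.hstack([s,wr[:,86:426,::-1]]))
E
```

```text
t: 13.35
tcp_pos: [0.5038, 0.2434, 0.2158]
eef_rot: [-0.001, 1.0, -0.031, 0.001]
force: [-0.3, -0.2, -1.3]
grip_width: 0.594
gripper_force: 0.0
side stake_collar 0.9 [0.51   0.2456 0.0659]
side stake_head 0.66 [0.5041 0.2456 0.0837]
side stake_head 0.6 [0.5064 0.2494 0.0658]
side horn_tip 0.78 [0.5757 0.2363 0.0915]
side mark 0.98 [0.5503 0.24   0.0507]
side mark 0.95 [0.5512 0.0425 0.0543]
side mark 0.61 [0.2429 0.3326 0.045 ]
wrist stake_collar 0.66 [0.501  0.2425 0.0602]
wrist stake_collar 0.66 [0.4988 0.2404 0.0854]
wrist stake_head 0.59 [0.5005 0.2393 0.0857]
wrist horn_tip 0.96 [0.5794 0.2372 0.0864]
wrist mark 0.75 [0.546  0.0379 0.0509]
wrist mark 0.68 [0.5504 0.2378 0.0482]
```

View pics/fin.png

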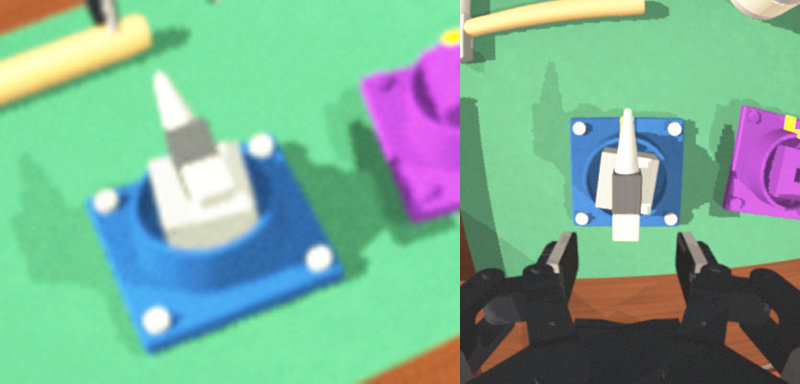

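The final views show the stake upright and seated, and the gripper clear of it. The horn (wrist px 627,112) runs along the plate's centre line over the hidden mark. I'm handing in.

```bash
python3 -c "
from station import job
print(job.close_job())"
```

```text
the job is handed in; nothing more can be done
None
```

The horn stake is in the blue holder with its collar down on the turret and the horn turned over the yellow mark; the gripper is clear and the job is handed in, but no verdict came back.

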